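# Index a sample carousel to the reader and lock it

### The arm

A 7-joint arm with a two-finger parallel gripper is mounted at the origin on a cart in front of the work surface, level with it; the furniture and walls round the work are solid. World frame = base frame: x ahead of the robot, y to its left, z up, the work surface at z = 0. Lengths are in m, angles in rad, forces in N, time in s.
With the tool pointing down it reaches from about 0.4 to 0.875 m from the base axis. Payload 4.4 kg.
Tool frame: the origin (TCP) lies between the finger pads; the fingertips stand 19 mm ahead of it and the grasp point (between the pads) is the TCP; z points along the fingers, y is the line along which they close (so a half turn about z gives the same grasp; the last joint's range is limited). The gripper opens to 85 mm and grips with 20 to 120 N. Pads are 22 mm wide; open, the fingers measure 114 mm over their backs; the gripper's body (76 mm by 85 mm) begins 54 mm behind the grasp point. The pads swing forward as they close: fully open they stand 13 mm farther back than shut.
Start: joints at [1.154, 0.628, 0.038, 1.517, -0.027, 0.996, -0.02], TCP at [0.223, -0.61, 0.25] pointing down, gripper open.
Joint ranges: [-3.06, 3.06], [-0.37, 2.12], [-1.25, 1.32], [0.18, 2.47], [-1.1, 4.24], [0.23, 1.98], [-2.94, 2.94]. Speed limits (rad/s): [2.57, 2.57, 3.14, 3.14, 3.14, 3.14, 3.14].

### API

Orientations are given as [roll, pitch, yaw] about the fixed x, y, z axes, in that order (R = Rz(yaw) Ry(pitch) Rx(roll)).
In Python, from bench import * gives the robot as it stands.
- The arm moves only by the shell command python3 -m creep 'ROWS' [FORCE]. ROWS is JSON, a list of rows, each an object of numbers: "x", "y", "z": the shift along the tool's x, y, z in cm; "ax", "ay", "az": the turn, a rotation vector about the tool's x, y, z in degrees; "grip": the closure, from 0 (fully open) to 1 (shut). In form: [{"x": .., "y": .., "z": .., "ax": .., "ay": .., "az": .., "grip": ..}, ...]. A call has 1 to 5 rows; each row is the pose to reach, as a shift and turn from the pose commanded when the call began, along the tool's axes at that moment; what a row does not reach only later rows make up. A row lasts 1/12 s, in which the tool goes at most 41.7 mm and 7.16 degrees, less where a joint would pass 70% of its speed; a pose out of reach is approached as far as the arm can. A call with a gripper value outside its range is refused whole. The fingers move at their own pace and stop on an object; FORCE is the grip in N (left out, the last holds). Time passes only in rows, so rows that repeat a pose let the fingers close. It gives the time, the measured TCP pose, the force, the opening and the grip force at its end, in the units of the state.
- get_obs(): the state, without advancing time (a new reading comes with each control period).
- capture(name): name is "side" or "top"; returns a dict with "image" (400x640x3 uint8, blue, green, red), "depth" (400x640 float32, m along the optical axis (not along the pixel's ray), 0 where there is no reading), "K" (3x3 intrinsics, pixels), "T" (4x4, takes a point from camera to world coordinates). Camera axes: x right, y down, z forward; pixel columns grow to the right and rows downward; lengths in m; the calibration is good to about 2 mm. A picture is of the moment at which its call begins.
- hand_in(): hands the job in; it is judged then, once.
The state is a dict: "time_s": time; "q": joint angles; "qd": joint speeds; "joint_torque": joint torques, N m; "position": TCP position; "eef_rot": TCP orientation; "force": force on the tool from outside, world axes, zero at the start; "wrist_torque": the same for the moment, N m; "finger_gap": opening from 0.0 (shut) to 1.0 (fully open); "finger_force": force on a finger pad.
Only numpy, scipy, OpenCV 4.12 (cv2) and the standard library are available. Lean on these libraries where they do the work, as an engineer would, in place of code of your own. Each camera call takes 0.05 s, during which the arm holds its last target. There are 200 camera calls.

### The job

Bring the one tall tube round to the reader: swing the carousel's lock lever out, turn the carousel by its wing knob until the tall tube has clicked into the station right in front of the lens, then swing the lever fully home so that its nose sits in the rim slot, and let go. Do not force the lock (neither the carousel against the locked lever nor the lever against the rim); leave all tubes standing in their cells and the tape roll and tip box beside the reader where they are.

Things in the scene. Friction and masses are not known exactly. Their poses are not given: they have to be found in the camera images.
- reader: fixed bench tube reader: white base 315 x 236 x 24 mm carrying the round carousel and, behind it, the optical head (50 x 96 mm, to z 0.174) with the lens. Origin on the worktop under the carousel's upright axis; +x points from that axis to the lens (away from the robot), z up.
- lens (a point): centre of the lens, a dark metal ring 34 mm across on the optical head, at x 0.108, y 0, z 0.112 in the reader's frame. A tube stands in front of it at x 0.072, y 0 in that frame.
- carousel: aluminium disc, radius 100 mm, z 0.032 to 0.042, with six rim slots (12 mm wide, 16 mm deep) and six black cells (25 mm outside, 19 mm bore, top z 0.087) at radius 72 mm, each 60 degrees apart, the first cell at its +x, the first slot at -x. Origin as the reader's; at the start it is locked with its axes along the reader's. Turns either way about z, a full turn and more.
- knob_grip (a point): where to grip the carousel's wing knob: on the carousel axis at z 0.148. The knob is a black upright plate, 62 mm along the carousel's x, 12 mm thick along its y, z 0.128 to 0.164. A sprung detent holds each station (60 degrees): about 0.2 N m to leave it, fading to none at 30 degrees; past that it pulls itself into the next station and centres there when let go.
- lock_lever (a joint): lock lever's swing (rad) about lever_hinge, on the robot's side of the reader: 0 = home on its stop, nose 14 mm deep in a rim slot (at the start it is in the slot, at 0 to 0.05); positive = swung out toward the robot, counter-clockwise from above; nose clear of the rim above 0.24, end of travel 0.42. Stays where left (friction 0.1 N m). The nose enters only with the carousel in a station.
- lever_hinge (a point): on the lever's upright pivot axis, z 0.042; at x -0.092, y -0.066 in the reader's frame.
- lever_grip (a point): middle of the lever's grip, an upright round black post, 14 mm in diameter, z 0.042 to 0.100; this point at z 0.076, 141 mm from the pivot (x -0.128, y 0.070 in the reader's frame when the lever is home).
- lock_nose: steel nose of the lock lever (9 mm wide, round end, z 0.034 to 0.041) that enters the rim slot; moves with the lever. Origin on the lever's pivot axis at worktop height; axes along the reader's when the lever is home.
- tall_tube: the tall screw-capped centrifuge tube: 17 mm barrel, 20 mm cap, 111 mm long (top z 0.153), standing loose in one of the carousel's three cells that are two or three stations away from the lens. Origin at its foot on the cell floor (z 0.042), z up.
- short_tube_a: short capped microtube, 16 mm across the cap, 55 mm long, standing in a carousel cell, its cap 10 mm above the cell's mouth; origin at its foot on the cell floor (z 0.042), z up. At the start it is the one before the lens.
- short_tube_b: short capped microtube, 16 mm across the cap, 55 mm long, standing in a carousel cell, its cap 10 mm above the cell's mouth; origin at its foot on the cell floor (z 0.042), z up.
- short_tube_c: short capped microtube, 16 mm across the cap, 55 mm long, standing in a carousel cell, its cap 10 mm above the cell's mouth; origin at its foot on the cell floor (z 0.042), z up.
- tape_roll: roll of beige tape, 96 mm across, 25 mm high, lying loose beside the reader; origin at the centre of its underside. Bystander.
- tip_box: clear box with rows of yellow pipette tips, 85 x 122 x 64 mm, standing loose beside the reader; origin at the centre of its underside. Bystander.
Not all that is in view belongs to the job. What is shaped like the tall_tube but blue or turquoise is not meant.

How it is judged:
By the outcome, as a careful person would: the job done as asked, in the order asked, and still so for the second after the job is handed in, with the robot touching nothing.
It also fails if it takes over 64 s, if anything falls off the work surface, if the arm or the gripper's body presses on something with over 40 N, if the wrist force passes 120 N, or if a joint passes its speed limit or range.

## Working session

There is one attempt and no reset: what is moved stays moved. The work goes in short steps, Python scripts to look and compute and a shell command to move; the robot and the scene stay as the last step left them, time stands still between calls to the robot, and variables do not carry over. Pictures are saved under pics/ and viewed, at most 10 in all, crops included, and the job is handed in when it is done.

```bash
mkdir -p pics; ls; python3 - <<'E'
from bench import *
import cv2,numpy as np
for n in("top","side"):
    c=capture(n);cv2.imwrite(f"pics/{n}0.png",c["image"]);np.savez(f"{n}0.npz",**c)
    print(n,c["K"].round(1).tolist(),c["T"].round(4).tolist())
o=get_obs();print(o)
E
```

```text
pics
top [[369.6, 0.0, 315.7], [0.0, 369.6, 198.3], [0.0, 0.0, 1.0]] [[0.0137, -0.9991, 0.0405, 0.5511], [-0.9995, -0.0126, 0.0281, -0.0003], [-0.0276, -0.0408, -0.9988, 1.0159], [0.0, 0.0, 0.0, 1.0]]
side [[468.2, 0.0, 319.6], [0.0, 468.2, 198.1], [0.0, 0.0, 1.0]] [[0.9891, -0.0821, 0.1222, 0.5071], [-0.1466, -0.6279, 0.7644, -0.714], [0.014, -0.7739, -0.6331, 0.7166], [0.0, 0.0, 0.0, 1.0]]
{'time_s': 0.1, 'q': array([ 1.15418092,  0.62926275,  0.03840297,  1.51828248, -0.02701482,
        0.99628855, -0.01998998]), 'qd': array([ 0.00093287, -0.00063369,  0.00080597, -0.00260232, -0.0008815 ,
       -0.00066064, -0.00031763]), 'joint_torque': array([ 1.73385299e-03, -5.64538729e+01,  1.23007927e+00, -1.93973440e+01,
        1.13205469e-02,  5.41084155e-03,  3.29111884e-06]), 'position': array([ 0.22325323, -0.60988931,  0.2494697 ]), 'eef_rot': array([-3.13986768e+00, -1.88340981e-05,  3.50850826e-01]), 'force': array([-0.09352597,  0.40917409,  0.77926645]), 'wrist_torque': array([-0.00247005, -0.07607078,  0.0092971 ]), 'finger_force': 0.0, 'finger_gap': 1.0005222087020131}
```

View pics/top0.png

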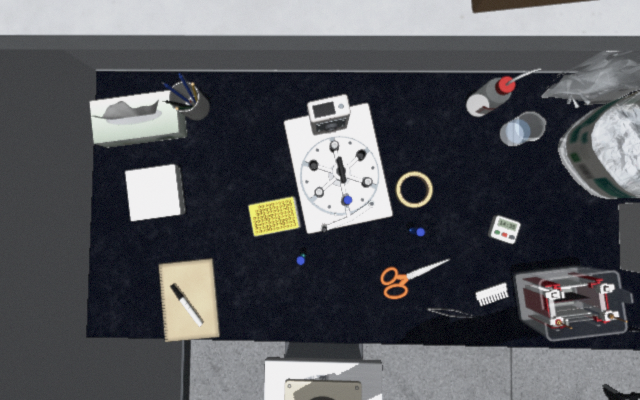

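View pics/side0.png

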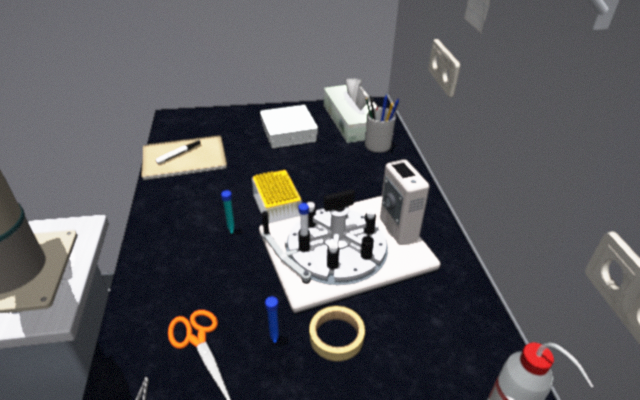

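```bash
cat > h.py <<'E'
import cv2,numpy as np
def ray(c,u,v,z):
    d=c["T"][:3,:3]@np.linalg.solve(c["K"],[u,v,1]);o=c["T"][:3,3];return o+d*(z-o[2])/d[2]
def tri(c1,p1,c2,p2):
    A=[];b=[]
    for c,p in((c1,p1),(c2,p2)):
        d=c["T"][:3,:3]@np.linalg.solve(c["K"],[*p,1]);d/=np.linalg.norm(d);M=np.eye(3)-np.outer(d,d);A.append(M);b.append(M@c["T"][:3,3])
    return np.linalg.lstsq(np.vstack(A),np.hstack(b),rcond=None)[0]
def proj(c,P):
    p=c["K"]@(c["T"][:3,:3].T@(np.array(P)-c["T"][:3,3]));return p[:2]/p[2]
E
python3 - <<'E'
from h import *
t=dict(np.load("top0.npz"));s=dict(np.load("side0.npz"))
im=t["image"];hsv=cv2.cvtColor(im,cv2.COLOR_BGR2HSV)
m=((hsv[...,2]>170)&(hsv[...,1]<40)).astype(np.uint8);m[:, :270]=0;m[:,400:]=0;m[:95]=0;m[240:]=0
m=cv2.morphologyEx(m,cv2.MORPH_CLOSE,np.ones((9,9)))
cs=max(cv2.findContours(m,0,2)[0],key=cv2.contourArea)
P=np.array([ray(t,*p[0],.024)[:2] for p in cs],np.float32)
r=cv2.minAreaRect(P);print("base",r,cv2.boxPoints(r).tolist())
for n,c in(("top",t),("side",s)):
    h=cv2.cvtColor(c["image"],cv2.COLOR_BGR2HSV);b=cv2.inRange(h,(100,120,60),(130,255,255))
    k,l,st,ce=cv2.connectedComponentsWithStats(b)
    print(n,[(ce[i].round(1).tolist(),st[i].tolist()) for i in range(1,k) if st[i][4]>10])
a=cv2.resize(im[90:245,270:410],None,fx=4,fy=3.8,interpolation=2)[:600]
cv2.imwrite("pics/tz.png",cv2.resize(im[92:240,270:410],None,fx=4,fy=4,interpolation=2))
cv2.imwrite("pics/sz.png",cv2.resize(s["image"][155:305,245:445],None,fx=4,fy=4,interpolation=2))
E
```

```text
base ((0.6898043155670166, -0.017008662223815918), (0.34727343916893005, 0.25041407346725464), 12.715365409851074) [[0.4928669035434723, 0.06690894812345505], [0.5479849576950073, -0.17736387252807617], [0.8867417573928833, -0.10092627257108688], [0.8316236734390259, 0.14334654808044434]]
top [([185.1, 84.3], [178, 73, 16, 26, 68]), ([174.9, 91.6], [164, 83, 25, 19, 73]), ([347.1, 199.5], [344, 196, 8, 8, 51]), ([417.9, 231.1], [409, 227, 17, 10, 107]), ([300.1, 260.1], [296, 256, 9, 10, 73])]
side [([383.9, 106.2], [381, 96, 7, 24, 71]), ([394.1, 108.2], [390, 100, 9, 19, 43]), ([225.9, 194.9], [220, 189, 12, 13, 125]), ([303.4, 207.9], [298, 202, 11, 12, 102]), ([272.4, 316.2], [264, 295, 15, 48, 480])]
```

View pics/tz.png

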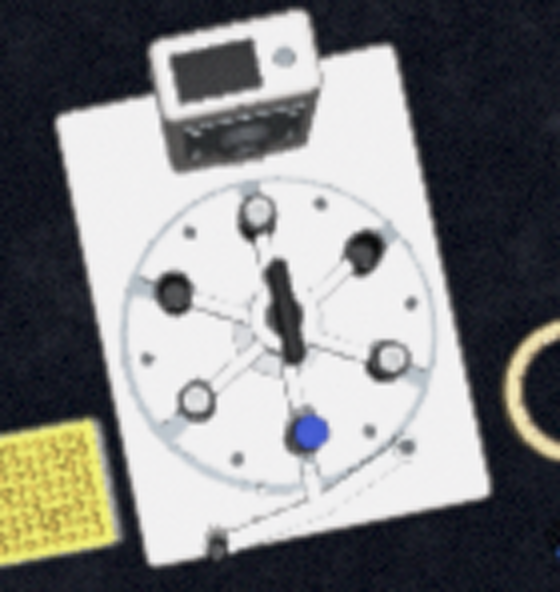

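View pics/sz.png

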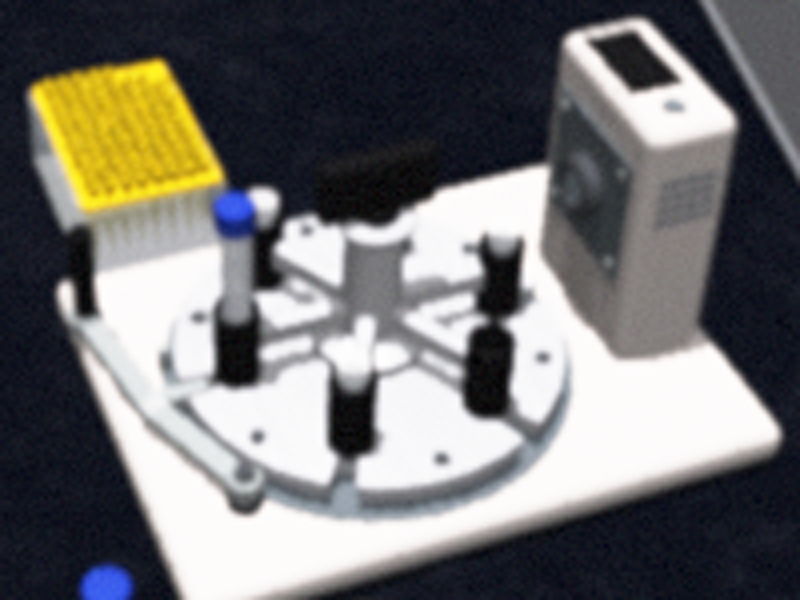

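```bash
python3 - <<'E'
from h import *
from scipy.optimize import least_squares
t=dict(np.load("top0.npz"));s=dict(np.load("side0.npz"))
T=lambda u,v:(u/4+270-.4,v/4+92-.4); S=lambda u,v:(u/4+245-.4,v/4+155-.4)
obs=[(0,T(258,209),.097),(180,T(311,432),.153),(-120,T(390,357),.097),(120,T(197,399),.097),(60,T(174,290),.087),(-60,T(366,250),.087)]
W=[(a,ray(t,*p,z)[:2]) for a,p,z in obs]
def f(x):
    return np.concatenate([x[:2]+.072*np.array([np.cos(np.radians(a)+x[2]),np.sin(np.radians(a)+x[2])])-w for a,w in W])
r=least_squares(f,[.67,0,.2],loss="soft_l1",f_scale=.003);print("fit",r.x,np.degrees(r.x[2]),(f(r.x)*1e3).round(1))
c,a=r.x[:2],r.x[2];R=np.array([[np.cos(a),-np.sin(a)],[np.sin(a),np.cos(a)]])
print("corners",[(R.T@(ray(t,*T(*p),.024)[:2]-c)).round(4).tolist() for p in((57,115),(392,45),(490,492),(150,565))])
print("tall tri",tri(t,(347.1,199.5),s,(303.4,207.9)), "exp", c+R@[-.072,0])
for n,l in(("grip",(-.128,.070)),("hinge",(-.092,-.066)),("knob",(0,0))):
    w=c+R@l
    for z in((.042,.1) if n!="knob" else (.128,.164)):
        p=proj(t,[*w,z]);q=proj(s,[*w,z]);print(n,w.round(4),z,((p-[269.6,91.6])*4).round(),((q-[244.6,154.6])*4).round())
print("post tri",tri(t,T(213,535),s,S(78,232)),tri(t,T(217,553),s,S(86,312)))
print("knob tri mid top", tri(t,T(285,311),s,S(378,155)))
print("short a",tri(t,T(258,209),s,S(503,240)))
E
```

```text
fit [ 0.65409997 -0.03435296  0.21953918] 12.57866844102145 [-0.7  0.  -0.1 -0.1 -0.7 -1.4 -0.3  0.8  0.6  0.8  1.2 -0.2]
corners [[0.1773, 0.1155], [0.1762, -0.1162], [-0.1324, -0.1165], [-0.1338, 0.1156]]
tall tri [ 0.58362599 -0.04970838  0.14586517] exp [ 0.58382812 -0.05003311]
grip [0.5139 0.0061] 0.042 [215. 544.] [ 93. 307.]
grip [0.5139 0.0061] 0.1 [214. 547.] [ 86. 223.]
hinge [ 0.5787 -0.1188] 0.042 [406. 448.] [246. 474.]
hinge [ 0.5787 -0.1188] 0.1 [418. 445.] [245. 388.]
knob [ 0.6541 -0.0344] 0.128 [284. 317.] [377. 208.]
knob [ 0.6541 -0.0344] 0.164 [286. 310.] [380. 151.]
post tri [0.51529487 0.00703119 0.09320362] [0.50894578 0.0044109  0.04048546]
knob tri mid top [ 0.65339879 -0.03370831  0.16085861]
short a [ 0.72555182 -0.01867344  0.08601524]
```

```bash
R='"x":12.1,"y":-11.9,"z":0'
python3 -m creep '[{"x":2.5,"y":-2.5},{"x":5,"y":-5},{"x":7.5,"y":-7.5},{"x":10,"y":-10},{"x":12.5,"y":-12.5}]'
python3 -m creep '[{"x":2.5,"y":-2.5},{"x":5,"y":-5},{"x":7.5,"y":-7.5},{"x":10,"y":-10},{"x":12.5,"y":-12.5}]'
python3 -c "
from bench import *
o=get_obs();print(o['q'].round(3),o['position'],o['eef_rot'])"
```

```text
[ 1.154  0.629  0.038  1.518 -0.027  0.996 -0.02 ] [ 0.22325323 -0.60988931  0.2494697 ] [-3.13986768e+00 -1.88340981e-05  3.50850826e-01]validation failed for argument at $[0]...
validation failed for argument at $[0]...
```

```bash
python3 -m creep '[{"x":2.5,"y":-2.5,"z":0,"ax":0,"ay":0,"az":0,"grip":0},{"x":5,"y":-5,"z":0,"ax":0,"ay":0,"az":0,"grip":0},{"x":7.5,"y":-7.5,"z":0,"ax":0,"ay":0,"az":0,"grip":0},{"x":10,"y":-10,"z":0,"ax":0,"ay":0,"az":0,"grip":0},{"x":12.5,"y":-12.5,"z":0,"ax":0,"ay":0,"az":0,"grip":0}]'
python3 -c "
from bench import *
o=get_obs();print(o['q'].round(3),o['position'],o['eef_rot'])"
```

```text
time_s: 0.52
position: [0.2981, -0.4483, 0.25]
eef_rot: [-3.141, 0.0, 0.35]
force: [1.0, -0.4, -0.3]
finger_gap: 1.002
finger_force: 0.0
[ 0.909  0.469  0.033  1.831 -0.02   0.843 -0.268] [ 0.29806775 -0.44826491  0.2499596 ] [-3.14080750e+00  7.06525326e-05  3.50497438e-01]
```

```bash
python3 -m creep '[{"x":2.4,"y":-2.4,"z":0,"ax":0,"ay":0,"az":0,"grip":0.5},{"x":4.8,"y":-4.7,"z":0,"ax":0,"ay":0,"az":0,"grip":0.5},{"x":7.2,"y":-7.1,"z":0,"ax":0,"ay":0,"az":0,"grip":0.5},{"x":9.6,"y":-9.4,"z":0,"ax":0,"ay":0,"az":0,"grip":0.5},{"x":12,"y":-11.7,"z":0,"ax":0,"ay":0,"az":0,"grip":0.5}]'
python3 -m creep '[{"x":2.4,"y":-2.4,"z":0,"ax":0,"ay":0,"az":0,"grip":0.5},{"x":4.8,"y":-4.7,"z":0,"ax":0,"ay":0,"az":0,"grip":0.5},{"x":7.2,"y":-7.1,"z":0,"ax":0,"ay":0,"az":0,"grip":0.5},{"x":9.6,"y":-9.4,"z":0,"ax":0,"ay":0,"az":0,"grip":0.5},{"x":12,"y":-11.7,"z":0,"ax":0,"ay":0,"az":0,"grip":0.5}]'
python3 -m creep '[{"x":2.4,"y":-2.4,"z":0,"ax":0,"ay":0,"az":0,"grip":0.5},{"x":4.8,"y":-4.7,"z":0,"ax":0,"ay":0,"az":0,"grip":0.5},{"x":7.2,"y":-7.1,"z":0,"ax":0,"ay":0,"az":0,"grip":0.5},{"x":9.6,"y":-9.4,"z":0,"ax":0,"ay":0,"az":0,"grip":0.5},{"x":12,"y":-11.7,"z":0,"ax":0,"ay":0,"az":0,"grip":0.5}]'
python3 -c "
from bench import *
o=get_obs();print(o['q'].round(3),o['position'],o['eef_rot'])"
```

```text
time_s: 0.93
position: [0.3705, -0.2973, 0.2502]
eef_rot: [-3.141, 0.0, 0.351]
force: [-0.1, -0.2, -0.3]
finger_gap: 0.503
finger_force: 0.0
time_s: 1.35
position: [0.443, -0.1462, 0.2502]
eef_rot: [-3.141, 0.0, 0.351]
force: [0.5, -0.3, -0.8]
finger_gap: 0.502
finger_force: 0.0
time_s: 1.77
position: [0.5155, 0.0049, 0.2501]
eef_rot: [-3.141, 0.001, 0.351]
force: [0.7, -0.5, -0.5]
finger_gap: 0.502
finger_force: 0.0
[-0.04   0.437 -0.034  1.888  0.02   0.818 -1.304] [0.5154951  0.00491507 0.2501202 ] [-3.14147253e+00  5.69168331e-04  3.50996833e-01]
```

```bash
python3 -m creep '[{"x":0,"y":0,"z":0,"ax":0,"ay":0,"az":-7,"grip":0.5},{"x":0,"y":0,"z":0,"ax":0,"ay":0,"az":-14,"grip":0.5},{"x":0,"y":0,"z":0,"ax":0,"ay":0,"az":-21,"grip":0.5},{"x":0,"y":0,"z":0,"ax":0,"ay":0,"az":-28,"grip":0.5},{"x":0,"y":0,"z":0,"ax":0,"ay":0,"az":-35,"grip":0.5}]'
python3 -m creep '[{"x":0,"y":0,"z":0,"ax":0,"ay":0,"az":-7,"grip":0.5},{"x":0,"y":0,"z":0,"ax":0,"ay":0,"az":-14,"grip":0.5},{"x":0,"y":0,"z":0,"ax":0,"ay":0,"az":-21,"grip":0.5},{"x":0,"y":0,"z":0,"ax":0,"ay":0,"az":-28,"grip":0.5},{"x":0,"y":0,"z":0,"ax":0,"ay":0,"az":-35,"grip":0.5}]'
python3 -m creep '[{"x":0,"y":0,"z":0,"ax":0,"ay":0,"az":-7,"grip":0.5},{"x":0,"y":0,"z":1,"ax":0,"ay":0,"az":-14,"grip":0.5},{"x":0,"y":0,"z":3,"ax":0,"ay":0,"az":-21,"grip":0.5},{"x":0,"y":0,"z":5,"ax":0,"ay":0,"az":-27.4,"grip":0.5},{"x":0,"y":0,"z":7,"ax":0,"ay":0,"az":-27.4,"grip":0.5}]'
python3 - <<'E'
from bench import *
import cv2
from h import *
o=get_obs();print(o['q'].round(3),o['position'],o['eef_rot'])
s=capture("side");cv2.imwrite("pics/s1.png",cv2.resize(s["image"][100:280,200:420],None,fx=3,fy=3,interpolation=2))
E
```

```text
time_s: 2.18
position: [0.515, 0.0034, 0.25]
eef_rot: [-3.141, 0.001, 0.968]
force: [-0.7, -0.0, 0.0]
finger_gap: 0.501
finger_force: 0.0
time_s: 2.6
position: [0.515, 0.0031, 0.25]
eef_rot: [-3.141, 0.0, 1.578]
force: [-1.0, -0.3, -1.0]
finger_gap: 0.501
finger_force: 0.0
time_s: 3.02
position: [0.5152, 0.003, 0.1794]
eef_rot: [3.141, -0.0, 2.055]
force: [1.1, 0.1, -0.2]
finger_gap: 0.498
finger_force: 0.0
[ 0.243  0.57  -0.447  1.955  0.371  0.697  0.054] [0.5151853  0.00301579 0.17942168] [ 3.14128936e+00 -4.12620361e-04  2.05501730e+00]
```

View pics/s1.png

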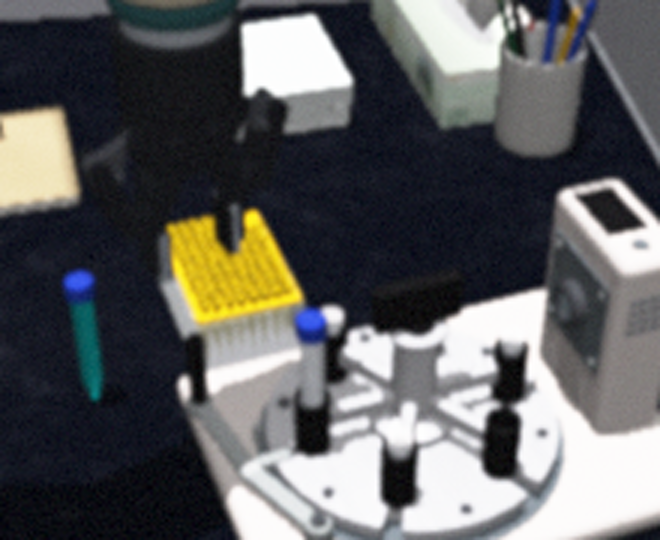

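```bash
python3 -m creep '[{"x":0,"y":-0.3,"z":2.5,"ax":0,"ay":0,"az":0,"grip":0.5},{"x":0,"y":-0.3,"z":5,"ax":0,"ay":0,"az":0,"grip":0.5},{"x":0,"y":-0.3,"z":7.5,"ax":0,"ay":0,"az":0,"grip":0.5},{"x":0,"y":-0.3,"z":9.4,"ax":0,"ay":0,"az":0,"grip":0.5},{"x":0,"y":-0.3,"z":9.4,"ax":0,"ay":0,"az":0,"grip":0.5}]' 20
python3 -m creep '[{"x":0,"y":0,"z":0,"ax":0,"ay":0,"az":0,"grip":0.75},{"x":0,"y":0,"z":0,"ax":0,"ay":0,"az":0,"grip":0.8},{"x":0,"y":0,"z":0,"ax":0,"ay":0,"az":0,"grip":0.9},{"x":0,"y":0,"z":0,"ax":0,"ay":0,"az":0,"grip":0.95},{"x":0,"y":0,"z":0,"ax":0,"ay":0,"az":0,"grip":1}]' 20
python3 -m creep '[{"x":0,"y":0,"z":0,"ax":0,"ay":0,"az":0,"grip":1},{"x":0,"y":0,"z":0,"ax":0,"ay":0,"az":0,"grip":1},{"x":0,"y":0,"z":0,"ax":0,"ay":0,"az":0,"grip":1}]' 20
```

```text
time_s: 3.48
position: [0.5104, 0.0015, 0.0836]
eef_rot: [-3.136, -0.002, 2.051]
force: [0.2, 0.4, 0.1]
finger_gap: 0.502
finger_force: 0.0
time_s: 3.9
position: [0.5134, 0.002, 0.0875]
eef_rot: [3.139, 0.001, 2.051]
force: [-0.9, 1.5, 4.9]
finger_gap: 0.155
finger_force: 21.7
time_s: 4.15
position: [0.5134, 0.0021, 0.0875]
eef_rot: [3.14, 0.001, 2.051]
force: [-0.8, 0.3, 7.4]
finger_gap: 0.155
finger_force: 21.9
```

```bash
python3 -m creep '[{"x":-0.03,"y":-0.96,"z":0,"ax":0,"ay":0,"az":-4,"grip":1},{"x":-0.13,"y":-1.91,"z":0,"ax":0,"ay":0,"az":-8,"grip":1},{"x":-0.3,"y":-2.85,"z":0,"ax":0,"ay":0,"az":-12,"grip":1},{"x":-0.53,"y":-3.78,"z":0,"ax":0,"ay":0,"az":-16,"grip":1},{"x":-0.83,"y":-4.69,"z":0,"ax":0,"ay":0,"az":-20,"grip":1}]' 20
python3 -m creep '[{"x":0,"y":0,"z":0,"ax":0,"ay":0,"az":0,"grip":1},{"x":0,"y":0,"z":0,"ax":0,"ay":0,"az":0,"grip":1},{"x":0,"y":0,"z":0,"ax":0,"ay":0,"az":0,"grip":0.5},{"x":0,"y":0,"z":0,"ax":0,"ay":0,"az":0,"grip":0.5},{"x":0,"y":0,"z":0,"ax":0,"ay":0,"az":0,"grip":0.5}]' 20
python3 -m creep '[{"x":0,"y":0,"z":-2,"ax":0,"ay":0,"az":0,"grip":0.5},{"x":0,"y":0,"z":-5,"ax":0,"ay":0,"az":0,"grip":0.5},{"x":0,"y":0,"z":-9,"ax":0,"ay":0,"az":0,"grip":0.5},{"x":0,"y":0,"z":-13,"ax":0,"ay":0,"az":0,"grip":0.5},{"x":0,"y":0,"z":-16,"ax":0,"ay":0,"az":0,"grip":0.5}]' 20
python3 - <<'E'
from bench import *
import cv2
from h import *
o=get_obs();print(o['q'].round(3),o['position'],o['eef_rot'])
s=capture("side");cv2.imwrite("pics/s2.png",cv2.resize(s["image"][100:300,200:450],None,fx=3,fy=3,interpolation=2))
c=np.array([.6541,-.0344])
print("to knob",c-o['position'][:2])
E
```

```text
time_s: 4.57
position: [0.4756, -0.0271, 0.0875]
eef_rot: [3.14, 0.002, 2.403]
force: [0.4, -0.1, 7.0]
finger_gap: 0.154
finger_force: 21.8
time_s: 4.98
position: [0.475, -0.0273, 0.0864]
eef_rot: [3.142, 0.0, 2.4]
force: [0.3, 0.5, -0.5]
finger_gap: 0.497
finger_force: 0.0
time_s: 5.4
position: [0.4752, -0.0267, 0.249]
eef_rot: [3.14, 0.001, 2.4]
force: [0.2, 0.1, 0.0]
finger_gap: 0.502
finger_force: 0.0
[ 0.466  0.446 -0.656  1.978  0.363  0.833  0.439] [ 0.47520631 -0.02669951  0.24896098] [3.14013476e+00 9.82520286e-04 2.40041966e+00]
to knob [ 0.17889369 -0.00770049]
```

View pics/s2.png

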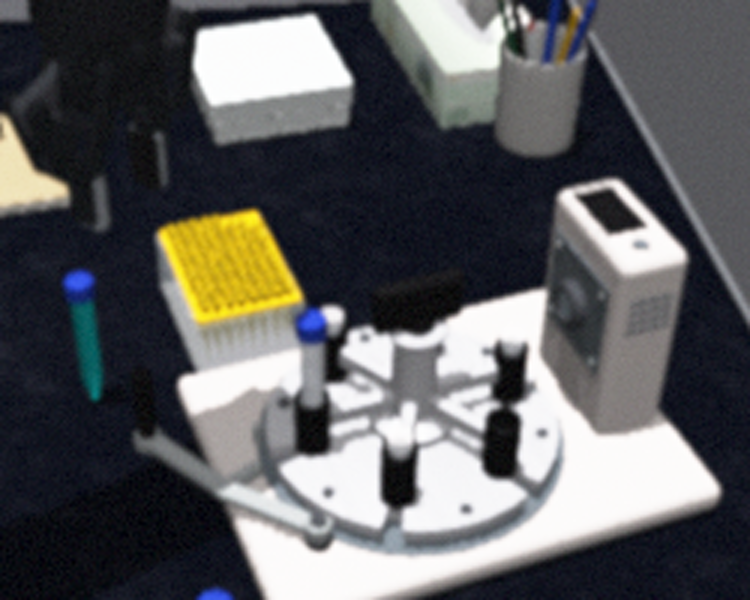

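```bash
python3 -m creep '[{"x":-2.7,"y":2.3,"z":0,"ax":0,"ay":0,"az":0,"grip":0.5},{"x":-5.5,"y":4.6,"z":0,"ax":0,"ay":0,"az":0,"grip":0.5},{"x":-8.2,"y":6.9,"z":0,"ax":0,"ay":0,"az":0,"grip":0.5},{"x":-11,"y":9.2,"z":0,"ax":0,"ay":0,"az":0,"grip":0.5},{"x":-13.7,"y":11.5,"z":0,"ax":0,"ay":0,"az":0,"grip":0.5}]' 20
python3 -m creep '[{"x":0,"y":0,"z":0,"ax":0,"ay":0,"az":-6,"grip":0.5},{"x":0,"y":0,"z":0,"ax":0,"ay":0,"az":-12,"grip":0.5},{"x":0,"y":0,"z":0,"ax":0,"ay":0,"az":-18,"grip":0.5},{"x":0,"y":0,"z":0,"ax":0,"ay":0,"az":-24,"grip":0.5},{"x":0,"y":0,"z":0,"ax":0,"ay":0,"az":-30,"grip":0.5}]' 20
python3 -m creep '[{"x":0,"y":0,"z":0,"ax":0,"ay":0,"az":-6,"grip":0.5},{"x":0,"y":0,"z":0,"ax":0,"ay":0,"az":-12,"grip":0.5},{"x":0,"y":0,"z":0,"ax":0,"ay":0,"az":-18,"grip":0.5},{"x":0,"y":0,"z":0,"ax":0,"ay":0,"az":-25,"grip":0.5},{"x":0,"y":0,"z":0,"ax":0,"ay":0,"az":-25,"grip":0.5}]' 20
python3 -c "
from bench import *
o=get_obs();print(o['q'].round(3),o['position'],o['eef_rot'])"
```

```text
time_s: 5.87
position: [0.655, -0.0355, 0.2459]
eef_rot: [-3.141, 0.0, 2.399]
force: [0.8, 0.1, -0.8]
finger_gap: 0.502
finger_force: 0.0
time_s: 6.28
position: [0.6534, -0.035, 0.2456]
eef_rot: [-3.141, -0.001, 2.929]
force: [0.1, -0.2, 0.2]
finger_gap: 0.5
finger_force: 0.0
time_s: 6.7
position: [0.6533, -0.0352, 0.2455]
eef_rot: [3.141, -0.001, -2.921]
force: [0.1, -0.2, -0.1]
finger_gap: 0.501
finger_force: 0.0
[ 0.465  0.766 -0.842  1.493  0.6    1.156  1.308] [ 0.65332439 -0.0351519   0.24551561] [ 3.14094280e+00 -1.05282403e-03 -2.92057166e+00]
```

```bash
python3 -m creep '[{"x":0,"y":0,"z":2.5,"ax":0,"ay":0,"az":0,"grip":0.5},{"x":0,"y":0,"z":5,"ax":0,"ay":0,"az":0,"grip":0.5},{"x":0,"y":0,"z":7.5,"ax":0,"ay":0,"az":0,"grip":0.5},{"x":0,"y":0,"z":9.6,"ax":0,"ay":0,"az":0,"grip":0.5},{"x":0,"y":0,"z":9.6,"ax":0,"ay":0,"az":0,"grip":0.5}]' 60
python3 -m creep '[{"x":0,"y":0,"z":0,"ax":0,"ay":0,"az":0,"grip":0.75},{"x":0,"y":0,"z":0,"ax":0,"ay":0,"az":0,"grip":0.8},{"x":0,"y":0,"z":0,"ax":0,"ay":0,"az":0,"grip":0.9},{"x":0,"y":0,"z":0,"ax":0,"ay":0,"az":0,"grip":1},{"x":0,"y":0,"z":0,"ax":0,"ay":0,"az":0,"grip":1}]' 60
python3 -m creep '[{"x":0,"y":0,"z":0,"ax":0,"ay":0,"az":3,"grip":1},{"x":0,"y":0,"z":0,"ax":0,"ay":0,"az":6,"grip":1},{"x":0,"y":0,"z":0,"ax":0,"ay":0,"az":10,"grip":1},{"x":0,"y":0,"z":0,"ax":0,"ay":0,"az":15,"grip":1},{"x":0,"y":0,"z":0,"ax":0,"ay":0,"az":20,"grip":1}]' 60
python3 -c "
from bench import *
o=get_obs();print(o['q'].round(3),o['position'],o['eef_rot'],o['wrist_torque'])"
```

```text
time_s: 7.12
position: [0.6506, -0.0359, 0.1455]
eef_rot: [3.141, -0.008, -2.926]
force: [-0.7, -0.5, -0.8]
finger_gap: 0.497
finger_force: 0.0
time_s: 7.53
position: [0.6549, -0.0363, 0.152]
eef_rot: [-3.139, 0.003, -2.925]
force: [1.6, -4.4, 3.0]
finger_gap: 0.138
finger_force: 59.9
time_s: 7.95
position: [0.6549, -0.0367, 0.152]
eef_rot: [-3.14, 0.004, 3.006]
force: [2.0, -5.2, 3.8]
finger_gap: 0.13
finger_force: 60.1
[ 0.397  0.836 -0.691  1.58   0.623  0.954  0.933] [ 0.65491705 -0.03672438  0.152004  ] [-3.13952121  0.00379335  3.00564541] [-0.94878021 -0.18485118  0.30516076]
```

```bash
python3 -m creep '[{"x":0,"y":0,"z":0,"ax":0,"ay":0,"az":6,"grip":1},{"x":0,"y":0,"z":0,"ax":0,"ay":0,"az":12,"grip":1},{"x":0,"y":0,"z":0,"ax":0,"ay":0,"az":18,"grip":1},{"x":0,"y":0,"z":0,"ax":0,"ay":0,"az":24,"grip":1},{"x":0,"y":0,"z":0,"ax":0,"ay":0,"az":30,"grip":1}]' 60
python3 -m creep '[{"x":0,"y":0,"z":0,"ax":0,"ay":0,"az":6,"grip":1},{"x":0,"y":0,"z":0,"ax":0,"ay":0,"az":12,"grip":1},{"x":0,"y":0,"z":0,"ax":0,"ay":0,"az":18,"grip":1},{"x":0,"y":0,"z":0,"ax":0,"ay":0,"az":24,"grip":1},{"x":0,"y":0,"z":0,"ax":0,"ay":0,"az":30,"grip":1}]' 60
python3 -c "
from bench import *
o=get_obs();print(o['q'].round(3),o['position'],o['eef_rot'],o['wrist_torque'])"
```

```text
time_s: 8.37
position: [0.6547, -0.0373, 0.152]
eef_rot: [-3.141, 0.004, 2.48]
force: [1.1, -6.2, 3.6]
finger_gap: 0.128
finger_force: 60.1
time_s: 8.78
position: [0.6542, -0.0378, 0.152]
eef_rot: [3.141, 0.004, 1.957]
force: [-1.0, -6.6, 4.2]
finger_gap: 0.131
finger_force: 60.3
[ 0.254  0.775 -0.42   1.585  0.39   0.864  0.072] [ 0.65417456 -0.03775272  0.15201603] [3.14120318 0.00438106 1.95729576] [-1.28200933  0.20314401  0.3765799 ]
```

```bash
python3 -m creep '[{"x":0.1,"y":0,"z":0,"ax":0,"ay":0,"az":6,"grip":1},{"x":0.2,"y":0,"z":0,"ax":0,"ay":0,"az":12,"grip":1},{"x":0.2,"y":0,"z":0,"ax":0,"ay":0,"az":18,"grip":1},{"x":0.2,"y":0,"z":0,"ax":0,"ay":0,"az":24,"grip":1},{"x":0.2,"y":0,"z":0,"ax":0,"ay":0,"az":30,"grip":1}]' 60
python3 -m creep '[{"x":0,"y":0,"z":0,"ax":0,"ay":0,"az":6,"grip":1},{"x":0,"y":0,"z":0,"ax":0,"ay":0,"az":12,"grip":1},{"x":0,"y":0,"z":0,"ax":0,"ay":0,"az":18,"grip":1},{"x":0,"y":0,"z":0,"ax":0,"ay":0,"az":24,"grip":1},{"x":0,"y":0,"z":0,"ax":0,"ay":0,"az":30,"grip":1}]' 60
python3 -m creep '[{"x":0,"y":0,"z":0,"ax":0,"ay":0,"az":6,"grip":1},{"x":0,"y":0,"z":0,"ax":0,"ay":0,"az":12,"grip":1},{"x":0,"y":0,"z":0,"ax":0,"ay":0,"az":18,"grip":1},{"x":0,"y":0,"z":0,"ax":0,"ay":0,"az":24,"grip":1},{"x":0,"y":0,"z":0,"ax":0,"ay":0,"az":30,"grip":1}]' 60
python3 -m creep '[{"x":0,"y":0,"z":0,"ax":0,"ay":0,"az":5,"grip":1},{"x":0,"y":0,"z":0,"ax":0,"ay":0,"az":10,"grip":1},{"x":0,"y":0,"z":0,"ax":0,"ay":0,"az":10,"grip":1}]' 60
python3 -c "
from bench import *
o=get_obs();print(o['q'].round(3),o['position'],o['eef_rot'],o['wrist_torque'])"
```

```text
time_s: 9.2
position: [0.6534, -0.0378, 0.152]
eef_rot: [3.139, 0.005, 1.432]
force: [-0.6, -9.7, 4.1]
finger_gap: 0.131
finger_force: 60.2
time_s: 9.62
position: [0.6529, -0.0376, 0.152]
eef_rot: [3.137, 0.004, 0.909]
force: [-2.1, -9.9, 4.6]
finger_gap: 0.131
finger_force: 60.4
time_s: 10.03
position: [0.6525, -0.037, 0.152]
eef_rot: [3.137, 0.001, 0.385]
force: [-3.0, -8.2, 6.3]
finger_gap: 0.13
finger_force: 60.5
time_s: 10.28
position: [0.6524, -0.0368, 0.152]
eef_rot: [3.137, 0.001, 0.212]
force: [-4.3, -7.8, 6.9]
finger_gap: 0.129
finger_force: 60.5
[-0.026  0.743  0.063  1.598 -0.054  0.801 -1.301] [ 0.65236747 -0.03683847  0.15198073] [3.13719479e+00 6.67994723e-04 2.12095029e-01] [-1.48368789  0.70983988 -0.01182686]
```

```bash
python3 -m creep '[{"x":0,"y":0,"z":0,"ax":0,"ay":0,"az":0,"grip":0.8},{"x":0,"y":0,"z":0,"ax":0,"ay":0,"az":0,"grip":0.7},{"x":0,"y":0,"z":0,"ax":0,"ay":0,"az":0,"grip":0.6},{"x":0,"y":0,"z":0,"ax":0,"ay":0,"az":0,"grip":0.5},{"x":0,"y":0,"z":0,"ax":0,"ay":0,"az":0,"grip":0.5}]' 20
python3 -m creep '[{"x":0,"y":0,"z":-2,"ax":0,"ay":0,"az":0,"grip":0.5},{"x":0,"y":0,"z":-4,"ax":0,"ay":0,"az":0,"grip":0.5},{"x":0,"y":0,"z":-7,"ax":0,"ay":0,"az":0,"grip":0.5},{"x":0,"y":0,"z":-10,"ax":0,"ay":0,"az":0,"grip":0.5},{"x":0,"y":0,"z":-10,"ax":0,"ay":0,"az":0,"grip":0.5}]' 20
python3 -m creep '[{"x":-3.6,"y":0.5,"z":0,"ax":0,"ay":0,"az":0,"grip":0.5},{"x":-7.2,"y":-0.9,"z":0,"ax":0,"ay":0,"az":0,"grip":0.5},{"x":-10.8,"y":-1.8,"z":0,"ax":0,"ay":0,"az":0,"grip":0.5},{"x":-14.4,"y":-3,"z":0,"ax":0,"ay":0,"az":0,"grip":0.5},{"x":-17,"y":-4,"z":0,"ax":0,"ay":0,"az":0,"grip":0.5}]' 20
python3 - <<'E'
from bench import *
import cv2
from h import *
o=get_obs();print(o['q'].round(3),o['position'],o['eef_rot'])
s=capture("side");cv2.imwrite("pics/s3.png",cv2.resize(s["image"][130:330,200:450],None,fx=3,fy=3,interpolation=2))
t=capture("top");cv2.imwrite("pics/t3.png",cv2.resize(t["image"][92:240,250:410],None,fx=4,fy=4,interpolation=2))
H=cv2.cvtColor(t["image"],cv2.COLOR_BGR2HSV);b=cv2.inRange(H,(100,120,60),(130,255,255))
k,l,st,ce=cv2.connectedComponentsWithStats(b)
for i in range(1,k):
    if st[i][4]>10: print(ce[i].round(1),ray(t,*ce[i],.153).round(4))
print("exp",np.array([.6541,-.0344])+.072*np.array([np.cos(.2195),np.sin(.2195)]))
E
```

```text
time_s: 10.7
position: [0.6529, -0.0319, 0.1503]
eef_rot: [-3.14, -0.0, 0.219]
force: [-0.2, -0.1, 0.1]
finger_gap: 0.5
finger_force: 0.0
time_s: 11.12
position: [0.6564, -0.0328, 0.2568]
eef_rot: [3.139, -0.011, 0.218]
force: [1.1, -1.3, 0.2]
finger_gap: 0.499
finger_force: 0.0
time_s: 11.53
position: [0.4746, -0.0306, 0.2501]
eef_rot: [-3.141, 0.002, 0.218]
force: [-0.9, 0.1, -0.5]
finger_gap: 0.505
finger_force: 0.0
[-0.044  0.384  0.067  1.988 -0.037  0.773 -1.308] [ 0.47462053 -0.03056993  0.25009645] [-3.14074353e+00  1.94353066e-03  2.17952065e-01]
[185.4  85. ] [0.8531 0.3391 0.153 ]
[174.8  91.6] [0.8371 0.3643 0.153 ]
[336.1 139.8] [ 0.7242 -0.0221  0.153 ]
[417.9 231.2] [ 0.5129 -0.2135  0.153 ]
[300.2 260.1] [0.4417 0.0581 0.153 ]
exp [ 0.72437246 -0.0187226 ]
```

View pics/s3.png

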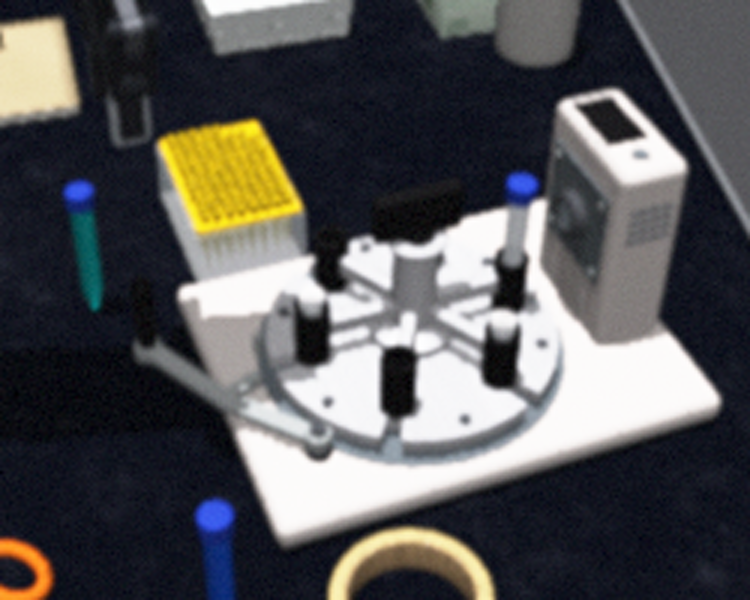

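View pics/t3.png

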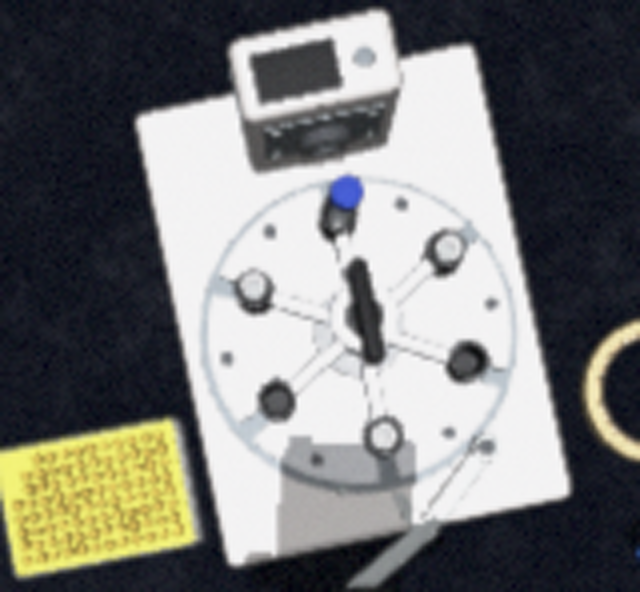

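```bash
python3 -m creep '[{"x":0,"y":0,"z":0,"ax":0,"ay":0,"az":-7,"grip":0.5},{"x":0,"y":0,"z":0,"ax":0,"ay":0,"az":-14,"grip":0.5},{"x":0,"y":0,"z":0,"ax":0,"ay":0,"az":-21,"grip":0.5},{"x":0,"y":0,"z":0,"ax":0,"ay":0,"az":-28,"grip":0.5},{"x":0,"y":0,"z":0,"ax":0,"ay":0,"az":-35,"grip":0.5}]'
python3 -m creep '[{"x":0,"y":0,"z":0,"ax":0,"ay":0,"az":-7,"grip":0.5},{"x":0,"y":0,"z":0,"ax":0,"ay":0,"az":-14,"grip":0.5},{"x":0,"y":0,"z":0,"ax":0,"ay":0,"az":-21,"grip":0.5},{"x":0,"y":0,"z":0,"ax":0,"ay":0,"az":-28,"grip":0.5},{"x":0,"y":0,"z":0,"ax":0,"ay":0,"az":-35,"grip":0.5}]'
python3 -m creep '[{"x":0,"y":0,"z":0,"ax":0,"ay":0,"az":-7,"grip":0.5},{"x":0,"y":0,"z":0,"ax":0,"ay":0,"az":-14,"grip":0.5},{"x":0,"y":0,"z":0,"ax":0,"ay":0,"az":-21,"grip":0.5},{"x":0,"y":0,"z":0,"ax":0,"ay":0,"az":-28,"grip":0.5},{"x":0,"y":0,"z":0,"ax":0,"ay":0,"az":-35,"grip":0.5}]'
python3 -m creep '[{"x":0,"y":0,"z":0,"ax":0,"ay":0,"az":-7,"grip":0.5},{"x":0,"y":0,"z":0,"ax":0,"ay":0,"az":-14,"grip":0.5},{"x":0,"y":0,"z":0,"ax":0,"ay":0,"az":-20,"grip":0.5},{"x":0,"y":0,"z":0,"ax":0,"ay":0,"az":-20,"grip":0.5},{"x":0,"y":0,"z":0,"ax":0,"ay":0,"az":-20,"grip":0.5}]'
python3 - <<'E'
from bench import *
import numpy as np
o=get_obs();print(o['q'].round(3),o['position'],o['eef_rot'])
h=np.array([.5787,-.1188]);a=o['eef_rot'][2];tg=h+.141*np.array([np.cos(np.radians(138.6)),np.sin(np.radians(138.6))])
d=tg-o['position'][:2];print(tg,"x",d@[np.cos(a),np.sin(a)]*100,"y",d@[np.sin(a),-np.cos(a)]*100)
E
```

```text
time_s: 12.05
position: [0.4793, -0.0305, 0.2505]
eef_rot: [3.141, -0.001, 0.835]
force: [0.4, -0.4, 0.4]
finger_gap: 0.498
finger_force: 0.0
time_s: 12.47
position: [0.4793, -0.0305, 0.2504]
eef_rot: [3.14, -0.001, 1.446]
force: [0.1, 0.4, 0.9]
finger_gap: 0.503
finger_force: 0.0
time_s: 12.88
position: [0.4793, -0.0305, 0.2504]
eef_rot: [3.14, -0.0, 2.057]
force: [0.3, 0.6, 0.1]
finger_gap: 0.5
finger_force: 0.0
time_s: 13.3
position: [0.4789, -0.0307, 0.2503]
eef_rot: [3.14, -0.0, 2.397]
force: [0.4, 0.9, -0.5]
finger_gap: 0.497
finger_force: 0.0
[ 0.378  0.425 -0.516  1.968  0.281  0.818  0.532] [ 0.47887033 -0.03073246  0.25030954] [ 3.14048411e+00 -4.39222059e-05  2.39655938e+00]
[ 0.47293434 -0.02555503] x 0.787362231374643 y -0.02188335864546089
```

Shift x +0.7 and descend 16.5 cm, then grip.

```bash
python3 -m creep '[{"x":0.7,"y":0,"z":3,"ax":0,"ay":0,"az":0,"grip":0.5},{"x":0.7,"y":0,"z":6,"ax":0,"ay":0,"az":0,"grip":0.5},{"x":0.7,"y":0,"z":9,"ax":0,"ay":0,"az":0,"grip":0.5},{"x":0.7,"y":0,"z":12,"ax":0,"ay":0,"az":0,"grip":0.5},{"x":0.7,"y":0,"z":14,"ax":0,"ay":0,"az":0,"grip":0.5}]' 20
python3 -m creep '[{"x":0,"y":0,"z":1.5,"ax":0,"ay":0,"az":0,"grip":0.5},{"x":0,"y":0,"z":2.4,"ax":0,"ay":0,"az":0,"grip":0.5},{"x":0,"y":0,"z":2.4,"ax":0,"ay":0,"az":0,"grip":0.7},{"x":0,"y":0,"z":2.4,"ax":0,"ay":0,"az":0,"grip":0.8},{"x":0,"y":0,"z":2.4,"ax":0,"ay":0,"az":0,"grip":0.9}]' 20
python3 -m creep '[{"x":0,"y":0,"z":0,"ax":0,"ay":0,"az":0,"grip":0.95},{"x":0,"y":0,"z":0,"ax":0,"ay":0,"az":0,"grip":1},{"x":0,"y":0,"z":0,"ax":0,"ay":0,"az":0,"grip":1},{"x":0,"y":0,"z":0,"ax":0,"ay":0,"az":0,"grip":1}]' 20
python3 - <<'E'
from bench import *
import numpy as np
o=get_obs();d=o['position'][:2]-[.5787,-.1188];print(np.hypot(*d),np.degrees(np.arctan2(d[1],d[0])),o['eef_rot'])
E
```

```text
time_s: 13.72
position: [0.4725, -0.0261, 0.1081]
eef_rot: [-3.14, -0.001, 2.397]
force: [0.6, 0.1, -0.9]
finger_gap: 0.498
finger_force: 0.0
time_s: 14.13
position: [0.4737, -0.026, 0.087]
eef_rot: [3.141, 0.001, 2.399]
force: [0.5, 0.3, -6.6]
finger_gap: 0.153
finger_force: 20.8
time_s: 14.47
position: [0.4735, -0.0261, 0.0869]
eef_rot: [3.141, 0.001, 2.4]
force: [0.3, 0.4, 0.2]
finger_gap: 0.155
finger_force: 21.4
0.14023526410660406 138.595458354954 [3.14056104e+00 9.26764380e-04 2.39954196e+00]
```

```bash
python3 -m creep '[{"x":-0.03,"y":0.98,"z":0,"ax":0,"ay":0,"az":4,"grip":1},{"x":-0.14,"y":1.95,"z":0,"ax":0,"ay":0,"az":8,"grip":1},{"x":-0.31,"y":2.91,"z":0,"ax":0,"ay":0,"az":12,"grip":1},{"x":-0.43,"y":3.39,"z":0,"ax":0,"ay":0,"az":14,"grip":1},{"x":-0.54,"y":3.86,"z":0,"ax":0,"ay":0,"az":16,"grip":1}]' 20
python3 -m creep '[{"x":-0.01,"y":0.49,"z":0,"ax":0,"ay":0,"az":2,"grip":1},{"x":-0.03,"y":0.75,"z":0,"ax":0,"ay":0,"az":3,"grip":1},{"x":-0.04,"y":0.9,"z":0,"ax":0,"ay":0,"az":3.7,"grip":1},{"x":-0.04,"y":0.9,"z":0,"ax":0,"ay":0,"az":3.7,"grip":1}]' 20
python3 - <<'E'
from bench import *
import numpy as np
o=get_obs();d=o['position'][:2]-[.5787,-.1188];print(np.hypot(*d),np.degrees(np.arctan2(d[1],d[0])),o['eef_rot'],o['force'])
E
```

```text
time_s: 14.88
position: [0.5034, -0.0011, 0.0868]
eef_rot: [3.141, 0.0, 2.119]
force: [-0.3, -0.6, 2.7]
finger_gap: 0.155
finger_force: 21.9
time_s: 15.22
position: [0.5116, 0.0037, 0.0868]
eef_rot: [3.14, 0.0, 2.056]
force: [0.0, 1.2, 5.2]
finger_gap: 0.152
finger_force: 22.0
0.13968224555242048 118.7209456650121 [3.14021813e+00 4.25335587e-05 2.05563653e+00] [0.02423865 1.16368222 5.22760209]
```

```bash
python3 -m creep '[{"x":0,"y":0.1,"z":0,"ax":0,"ay":0,"az":0.4,"grip":1},{"x":0,"y":0.2,"z":0,"ax":0,"ay":0,"az":0.8,"grip":1},{"x":0,"y":0.2,"z":0,"ax":0,"ay":0,"az":0.8,"grip":1}]' 20
python3 -m creep '[{"x":0,"y":0.1,"z":0,"ax":0,"ay":0,"az":0.4,"grip":1},{"x":0,"y":0.1,"z":0,"ax":0,"ay":0,"az":0.4,"grip":1}]' 20
python3 -m creep '[{"x":0,"y":0.1,"z":0,"ax":0,"ay":0,"az":0,"grip":1},{"x":0,"y":0.1,"z":0,"ax":0,"ay":0,"az":0,"grip":1}]' 20
```

```text
time_s: 15.47
position: [0.5129, 0.0044, 0.0867]
eef_rot: [3.141, -0.0, 2.042]
force: [-1.6, 2.3, 5.4]
finger_gap: 0.152
finger_force: 22.1
time_s: 15.63
position: [0.513, 0.0044, 0.0867]
eef_rot: [-3.141, -0.0, 2.035]
force: [-1.7, 1.0, 7.3]
finger_gap: 0.153
finger_force: 22.3
time_s: 15.8
position: [0.5131, 0.0045, 0.0867]
eef_rot: [-3.139, -0.0, 2.035]
force: [-4.4, 0.7, 9.5]
finger_gap: 0.156
finger_force: 22.5
```

```bash
python3 -m creep '[{"x":0,"y":0.1,"z":0,"ax":0,"ay":0,"az":0,"grip":1},{"x":0,"y":0.1,"z":0,"ax":0,"ay":0,"az":0,"grip":1}]' 20
python3 -m creep '[{"x":0,"y":0,"z":0,"ax":0,"ay":0,"az":0,"grip":0.8},{"x":0,"y":0,"z":0,"ax":0,"ay":0,"az":0,"grip":0.6},{"x":0,"y":0,"z":0,"ax":0,"ay":0,"az":0,"grip":0.5},{"x":0,"y":0,"z":0,"ax":0,"ay":0,"az":0,"grip":0.5},{"x":0,"y":0,"z":0,"ax":0,"ay":0,"az":0,"grip":0.5}]' 20
python3 -m creep '[{"x":0,"y":0,"z":-2,"ax":0,"ay":0,"az":0,"grip":0.5},{"x":0,"y":0,"z":-5,"ax":0,"ay":0,"az":0,"grip":0.5},{"x":0,"y":0,"z":-9,"ax":0,"ay":0,"az":0,"grip":0.5},{"x":0,"y":0,"z":-13,"ax":0,"ay":0,"az":0,"grip":0.5},{"x":0,"y":0,"z":-16,"ax":0,"ay":0,"az":0,"grip":0.5}]' 20
python3 -m creep '[{"x":-1.5,"y":-3,"z":0,"ax":0,"ay":0,"az":0,"grip":0.5},{"x":-3,"y":-6,"z":0,"ax":0,"ay":0,"az":0,"grip":0.5},{"x":-4,"y":-8,"z":0,"ax":0,"ay":0,"az":0,"grip":0.5},{"x":-5,"y":-9,"z":0,"ax":0,"ay":0,"az":0,"grip":0.5},{"x":-5,"y":-9,"z":0,"ax":0,"ay":0,"az":0,"grip":0.5}]' 20
python3 - <<'E'
from bench import *
from h import *
o=get_obs();print(o['position'])
s=capture("side");t=capture("top")
a=cv2.resize(s["image"][155:305,245:445],None,fx=3,fy=3,interpolation=2);b=cv2.resize(t["image"][92:242,270:410],None,fx=3,fy=3,interpolation=2)
b=b[:, :200*1] if 0 else b
cv2.imwrite("pics/s4.png",cv2.resize(np.hstack([a,b]),None,fx=.78,fy=.78))
p0=cv2.cvtColor(np.load("side0.npz")["image"],6);p1=cv2.cvtColor(s["image"],6)
for im in(p0,p1): # lever post: dark blob
    w=(im[205:240,255:275]<60).astype(np.uint8);M=cv2.moments(w);print(M["m10"]/M["m00"]+255,M["m01"]/M["m00"]+205,M["m00"])
E
```

```text
time_s: 15.97
position: [0.5131, 0.0045, 0.0866]
eef_rot: [-3.137, -0.0, 2.035]
force: [-6.5, -0.5, 11.1]
finger_gap: 0.153
finger_force: 22.7
time_s: 16.38
position: [0.5155, 0.0053, 0.0862]
eef_rot: [3.142, -0.0, 2.035]
force: [-0.3, 0.3, 0.5]
finger_gap: 0.501
finger_force: 0.0
time_s: 16.8
position: [0.516, 0.0056, 0.2492]
eef_rot: [3.139, 0.001, 2.035]
force: [0.9, 0.4, -1.0]
finger_gap: 0.495
finger_force: 0.0
time_s: 17.22
position: [0.4556, -0.083, 0.2463]
eef_rot: [-3.139, 0.001, 2.03]
force: [-0.3, -0.0, -0.4]
finger_gap: 0.502
finger_force: 0.0
[ 0.45559632 -0.08302871  0.24625961]
260.1232876712329 222.32191780821918 292.0
260.54948805460754 222.09215017064847 293.0
```

View pics/s4.png

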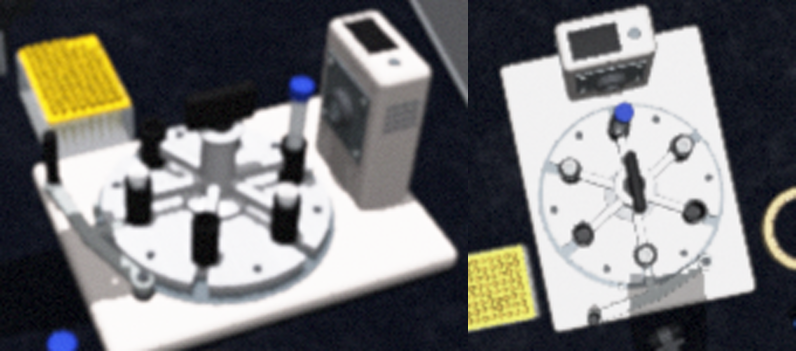

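The lever is home: its post is slightly further in than at the start. The tall tube stands in front of the lens and the bystanders have not moved.

```bash
python3 -c "
from bench import *
print(hand_in())"
```

```text
the job is handed in; nothing more can be done
None
```

The tall tube now stands in the station in front of the lens and the lock lever is swung home against its stop; I let go, backed the arm clear and handed the job in at about 17 s, with no verdict shown.

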